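# Close the unclosed sample tin with the right hand press

### The job

A tin stands under each of the two hand presses: one is already closed, the other's lid still stands proud of its rim. Pull down the handle of the press that holds the unclosed tin through its full stroke, so that the lid goes fully home, then ease the handle slowly back up to rest without letting it fly back, and let go. Work only that press, do not touch the tins, and leave everything else where it is.

Things in the scene. Friction and masses are not known exactly. Their poses are not given: they have to be found in the camera images.
- press_a_plate (a point): hand press A, on the left (larger y): grey, fixed, base 175 x 150 mm, head 170 to 230 mm above the table. Point: centre of the round steel plate (20 mm above the table) where a tin stands under the ram. Press axes: x away from the robot (yaw up to 0.3 rad either way), y left, z up. The column is on its -x side, the lever on its -y side.
- press_a_pivot (a point): point on the lever axis of press A, 200 mm above the table, level with the handle's middle along that axis (103 mm to -y of the plate centre in press axes). The lever axis is level, along the press y axis; this frame has the press axes.
- press_a_grip (a point): middle of the handle of press A: black round bar, 22 mm diameter, 66 mm long, along press y, 160 mm from the lever axis, on the robot's side; about 30 mm of bar free either side of the point; a 12 mm rod joins its +y end. Up at rest: 292 mm above the table, lever 0.61 rad above level. Fully down: 139 mm, 0.39 rad below level. Frame turns with the lever.
- press_a_lever (a joint): lever of press A, rad: 0 up at rest, 1.0 fully down (stop), swinging in the press x-z plane. A spring brings it back: about 2 N at the handle when up, 10 N fully down, about 3 N more while a lid is pushed; let go when low, it flies back. The ram goes down 35 mm per rad: meets a proud lid at 0.3 to 0.45 rad, has it home at 1.0.
- press_b_plate (a point): hand press B, on the right: grey, fixed, base 175 x 150 mm, head 170 to 230 mm above the table. Point: centre of the round steel plate (20 mm above the table) where a tin stands under the ram. Press axes: x away from the robot (yaw up to 0.3 rad either way), y left, z up. The column is on its -x side, the lever on its -y side.
- press_b_pivot (a point): point on the lever axis of press B, 200 mm above the table, level with the handle's middle along that axis (103 mm to -y of the plate centre in press axes). The lever axis is level, along the press y axis; this frame has the press axes.
- press_b_grip (a point): middle of the handle of press B: black round bar, 22 mm diameter, 66 mm long, along press y, 160 mm from the lever axis, on the robot's side; about 30 mm of bar free either side of the point; a 12 mm rod joins its +y end. Up at rest: 292 mm above the table, lever 0.61 rad above level. Fully down: 139 mm, 0.39 rad below level. Frame turns with the lever.
- press_b_lever (a joint): lever of press B, rad: 0 up at rest, 1.0 fully down (stop), swinging in the press x-z plane. A spring brings it back: about 2 N at the handle when up, 10 N fully down, about 3 N more while a lid is pushed; let go when low, it flies back. The ram goes down 35 mm per rad: meets a proud lid at 0.3 to 0.45 rad, has it home at 1.0.
- tin_1: round bare metal tin, 70 mm in diameter, body 69 mm high, standing on the plate of one of the two presses (which one changes); origin at the centre of its underside, z up. Loose, about 0.25 kg.
- tin_1_lid (a point): centre of the top face of this tin's lid, a white 72 mm disc 5 mm thick with a narrower dark plug below. Home (closed), this point is 74 mm above the tin's underside with the lid on the rim; an unclosed lid stands 20 to 24 mm higher, with a visible gap under the disc. The lid slides stiffly (12 N) and stays where it is pushed.
- tin_2: round bare metal tin, 70 mm in diameter, body 69 mm high, standing on the plate of one of the two presses (which one changes); origin at the centre of its underside, z up. Loose, about 0.25 kg.
- tin_2_lid (a point): centre of the top face of this tin's lid, a white 72 mm disc 5 mm thick with a narrower dark plug below. Home (closed), this point is 74 mm above the tin's underside with the lid on the rim; an unclosed lid stands 20 to 24 mm higher, with a visible gap under the disc. The lid slides stiffly (12 N) and stays where it is pushed.
- tape_measure: bystander, to be left alone: grey tape measure, 65 x 35 x 60 mm high; origin at its underside.
- powder_jar: bystander, to be left alone: small jar, 52 mm in diameter, 55 mm high; origin at its underside.
- screwdriver: bystander, to be left alone: screwdriver lying on the table; origin at its underside.
- brush: bystander, to be left alone: flat brush lying on the table in front of the presses; origin at its underside.
- flashlight: bystander, to be left alone: metal torch lying down, 125 mm long, 36 mm thick; origin at its underside.
- loupe: bystander, to be left alone: round loupe between the presses, 48 mm in diameter, 42 mm high; origin at its underside.
- spare_jar: bystander, to be left alone: jar, 60 mm in diameter, 70 mm high; origin at its underside.

How it is judged:
By the outcome, as a careful person would: the job done as asked, in the order asked, and still so for the second after the job is handed in, with the robot touching nothing.
It also fails if it takes over 43 s, if anything falls off the work surface, if the arm or the gripper's body presses on something with over 40 N, if the wrist force passes 120 N, or if a joint passes its speed limit or range.

### The arm

A 6-joint arm with a two-finger parallel gripper is mounted at the origin on the work surface. World frame = base frame: x ahead of the robot, y to its left, z up, the work surface at z = 0. Lengths are in m, angles in rad, forces in N, time in s.
With the tool pointing down it reaches from about 0.3 to 0.875 m from the base axis. Payload 6.4 kg.
Tool frame: the origin (TCP) lies between the finger pads; the fingertips stand 25 mm ahead of it and the grasp point (between the pads) lies 6 mm ahead of it; y points along the fingers, x is the direction in which the jaws open and shut, and the axes are right-handed (so a half turn about y gives the same grasp; the last joint's range is limited). The gripper opens to 85 mm and grips with 20 to 120 N. Pads are 22 mm wide; open, the fingers measure 114 mm over their backs; the gripper's body (76 mm by 85 mm) begins 54 mm behind the grasp point. The pads swing forward as they close: fully open they stand 13 mm farther back than shut.
Start: joints at [0.935, 0.181, 1.607, -0, 1.354, -0.206], TCP at [0.24, 0.523, 0.256] pointing down, gripper open.
Joint ranges: [-2.99, 2.99], [-0.89, 2.07], [0.3, 2.58], [-1.14, 4.28], [0, 2.63], [-3.12, 3.12]. Speed limits (rad/s): [2.57, 2.57, 3.01, 3.14, 3.14, 3.14].

### API

Orientations are given as a unit quaternion [w, x, y, z].
In Python, from bench import ctrl, vision, ticket, find_in, regions_of, pinpoint gives the robot as it stands.
- The arm moves only by the tool apply_moves, never from a script. Its argument "increments" is a list of rows, each an object of numbers: "x", "y", "z": the shift along the tool's x, y, z in cm; "ax", "ay", "az": the turn, a rotation vector about the tool's x, y, z in rad; "grip": the closure, from 0 (fully open) to 1 (shut). A call has 1 to 12 rows; each row is the pose to reach, as a shift and turn from the pose measured when the call began, along the tool's axes at that moment; what a row does not reach only later rows make up. A row lasts 1/8 s, in which the tool goes at most 62.5 mm and 10.7 degrees, less where a joint would pass 70% of its speed; a pose out of reach is approached as far as the arm can. A call with a gripper value outside its range is refused whole. The fingers move at their own pace and stop on an object; the grip force is fixed at half the most. Time passes only in rows, so rows that repeat a pose let the fingers close. It gives the time, the measured TCP pose, the force and the opening at its end, in the units of the state.
- ctrl.get_obs(): the state, without advancing time (a new reading comes with each control period).
- vision.camera(name): name is "scene" or "top" or "wrist"; returns the picture (384x512x3 uint8, red, green, blue); there is no depth.
- vision.camera_params(name): a dict with "intrinsics" (3x3 intrinsics, pixels), "R" (3x3) and "t" (3): a world point X has camera coordinates R X + t. Camera axes: x right, y down, z forward; pixel columns grow to the right and rows downward; lengths in m; the calibration is good to about 2 mm. A picture is of the moment at which its call begins: read the wrist's pose just before it. camera_params takes no time and is no camera call; for the wrist camera it gives the pose at the moment of the call.
- ticket.hand_in(): hands the job in, once; it reports no verdict.
Trained networks look in the newest picture that a camera, given by its name, has taken for a name from the list of things; names that differ only in an ending like _2 or _b are one class to them, and where a whole thing is asked for, a point or a joint stands for the part that bears it (a point fixed in the world has none). Each returns a list of dicts, best first, with "p" (0 to 1); they miss things now and then, are a little off and sometimes report something else, mostly with a low value. They report only what shows in the picture. A call takes as long as a camera call.
- find_in(camera, query): "rect" ([centre column, centre row, width, height] in pixels, round what is visible of it).
- regions_of(camera, query): "mask" (384x512 bool, what is visible of it) and "rect" ([centre column, centre row, width, height] in pixels, round what is visible of it).
- pinpoint(camera, query): "xy" ([column, row] in pixels: a listed point, or the origin of a listed thing).
The state is a dict: "time_s": time; "q": joint angles; "dq": joint speeds; "joint_efforts": joint torques, N m; "eef_pos": TCP position; "eef_rot": TCP orientation; "wrist_force": force on the tool from outside, world axes, zero at the start; "torque": the same for the moment, N m; "opening": opening from 0.0 (shut) to 1.0 (fully open).
Only numpy, scipy, OpenCV 4.12 (cv2) and the standard library are available. Lean on these libraries where they do the work, as an engineer would, in place of code of your own. Each camera call takes 0.05 s, during which the arm holds its last target.

## Working session

There is one attempt and no reset: what is moved stays moved. The work goes in short steps, Python scripts to look and compute and a tool call to move; the robot and the scene stay as the last step left them, time stands still between calls to the robot, and variables do not carry over. Pictures are saved under pics/ and viewed, and the job is handed in when it is done.

Besides the shell and the picture viewer there is one more tool, called after "Request:" by a JSON object that holds its "method" and its "body", one argument or row to a line. apply_moves: Moves the arm, as the interface text tells. Its arguments: {"type":"object","properties":{"increments":{"type":"array","items":{"type":"object","properties":{"x":{"type":"number"},"y":{"type":"number"},"z":{"type":"number"},"ax":{"type":"number"},"ay":{"type":"number"},"az":{"type":"number"},"grip":{"type":"number"}}}}},"required":["increments"]}

```bash
mkdir -p pics; cat > h.py <<'E'
import numpy as np, cv2
from bench import ctrl, vision, ticket, find_in, regions_of, pinpoint
def save(n,img): cv2.imwrite(f'pics/{n}.png',cv2.cvtColor(img,cv2.COLOR_RGB2BGR))
def proj(cam,X):
    p=vision.camera_params(cam);c=np.array(p['R'])@np.array(X)+np.array(p['t']);u=np.array(p['intrinsics'])@c;return u[:2]/u[2]
def atz(cam,uv,z,p=None):
    p=p or vision.camera_params(cam);R=np.array(p['R']);t=np.array(p['t'])
    d=R.T@np.linalg.inv(np.array(p['intrinsics']))@np.array([uv[0],uv[1],1.]);o=-R.T@t
    return o+d*(z-o[2])/d[2]
E
python3 - <<'E'
from h import *
s=ctrl.get_obs();print(s)
for c in ['scene','top']:
    save(c+'0',vision.camera(c))
    p=vision.camera_params(c);print(c,-np.array(p['R']).T@np.array(p['t']),p['R'],p['intrinsics'][0])
    for q in ['press_a_grip','press_a_plate','press_a_pivot','tin_1_lid']:
        print(q,[(np.round(r['xy'],1).tolist(),round(r['p'],2)) for r in pinpoint(c,q)][:4])
E
```

```text
{'time_s': 0.0, 'q': array([ 9.34703895e-01,  1.81539542e-01,  1.60800280e+00, -1.39513635e-05,
        1.35379293e+00, -2.06295127e-01]), 'dq': array([ 0.00053219, -0.0010083 ,  0.00014474, -0.00043915,  0.00051609,
       -0.00121045]), 'joint_efforts': array([-1.34960483e-03, -4.44868362e+01, -3.51344275e+01, -2.96818034e-04,
        8.95504112e-03,  5.60741580e-05]), 'eef_pos': array([0.23927303, 0.52229493, 0.25538747]), 'eef_rot': array([-0.59489845,  0.59534637,  0.38130157, -0.38244953]), 'wrist_force': array([-0.18750113,  0.02810984,  0.0532317 ]), 'torque': array([ 0.04288658,  0.03705113, -0.02386805]), 'opening': 1.0048791523818974}
scene [ 1.64194351 -0.41749201  1.01060543] [[ 0.35525658  0.93472231 -0.00932533]
 [ 0.55447323 -0.21874724 -0.80293779]
 [-0.75256375  0.28007829 -0.59598989]] [471.1989779    0.         255.55645461]
press_a_grip [([304.3, 132.1], 0.7), ([341.5, 203.8], 0.45)]
press_a_plate [([334.8, 225.1], 0.79)]
press_a_pivot [([308.2, 185.6], 0.66)]
tin_1_lid [([340.1, 204.6], 0.49)]
top [ 0.326036   -0.01968373  1.50334324] [[-0.02308577 -0.99965713 -0.0123563 ]
 [-0.9866873   0.02477297 -0.16073103]
 [ 0.16098202  0.00848121 -0.9869209 ]] [409.94288111   0.         258.65482303]
press_a_grip [([200.8, 207.9], 0.53)]
press_a_plate [([195.1, 174.3], 0.95)]
press_a_pivot [([215.8, 169.8], 0.8)]
tin_1_lid [([195.7, 174.7], 0.72), ([185.4, 167.4], 0.47)]
```

View pics/scene0.png

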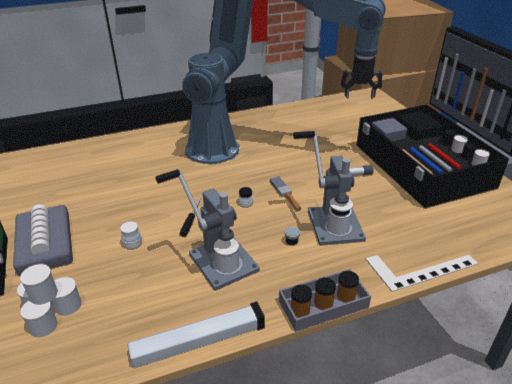

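View pics/top0.png

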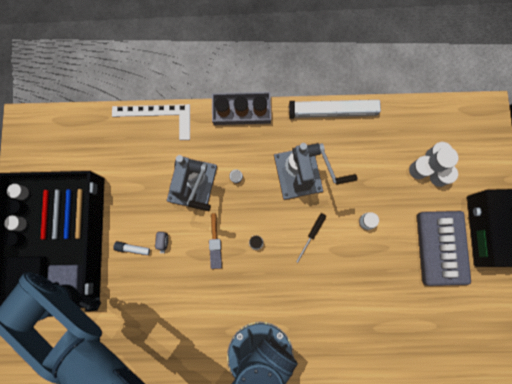

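Scene view: press A stands at about (340,205) and press B at about (225,245). In the top view A is at (192,183) and B at (298,172). I'll zoom in to compare the lids.

```bash
python3 - <<'E'
import cv2,numpy as np
s=cv2.imread('pics/scene0.png');t=cv2.imread('pics/top0.png')
f=lambda i,r,c,h,w,k:cv2.resize(i[r:r+h,c:c+w],None,fx=k,fy=k,interpolation=cv2.INTER_CUBIC)
a=f(s,120,290,130,95,4);b=f(s,160,150,130,95,4)
cv2.imwrite('pics/z1.png',np.hstack([a,b]))
cv2.imwrite('pics/z2.png',np.hstack([f(t,140,150,90,90,4),f(t,130,270,90,90,4)]))
E
```

```text
(no output)
```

View pics/z1.png

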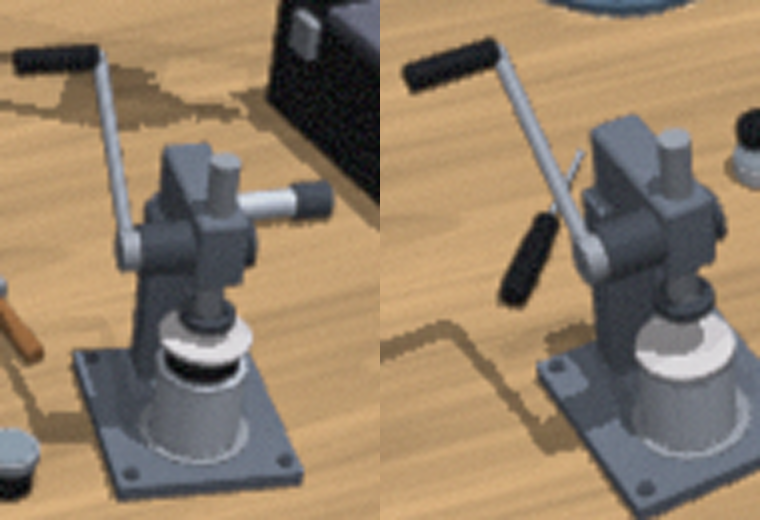

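View pics/z2.png

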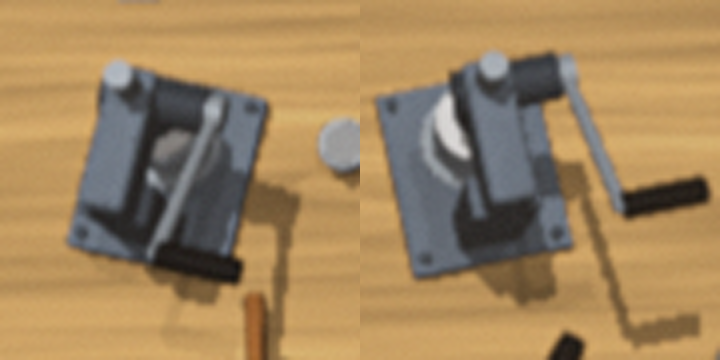

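Press A (on the left) holds the unclosed tin: its lid stands proud over a dark plug, while press B's lid sits on the rim. Next I fit press A's pose to the handle ends, the pivot and the plate.

```bash
python3 - <<'E'
from h import *
from scipy.optimize import least_squares
# handle by dark mask
for c in ['scene','top']:
    img=cv2.imread(f'pics/{c}0.png').max(2)
    r0,r1,c0,c1=(120,150,285,325) if c=='scene' else (195,217,180,218)
    m=np.zeros_like(img);m[r0:r1,c0:c1]=(img[r0:r1,c0:c1]<48)
    n,l,st,ce=cv2.connectedComponentsWithStats(m); k=1+np.argmax(st[1:,4]); ys,xs=np.where(l==k)
    rr=cv2.minAreaRect(np.c_[xs,ys].astype(np.float32));print(c,st[k],ce[k],rr, )
    if c=='top': print(atz('top',ce[k],.292+.0))
print('tri', atz('scene',(304.3,134.6),.292))
print('plate',atz('scene',(334.8,225.1),.02),atz('top',(195.1,174.3),.02))
print('pivot',atz('scene',(308.2,185.6),.2),atz('top',(215.8,169.8),.2))
for e in [(189,202.5),(210.2,207.5)]: print('t',atz('top',e,.292))
for e in [(293.5,135.3),(315,134)]: print('s',atz('scene',e,.292))
E
```

```text
scene [294 132  20   6 106] [303.75471698 134.66981132] ((303.5, 134.5), (5.0, 19.0), 90.0)
top [188 195  22  15 139] [198.3381295  204.64028777] ((198.72000122070312, 205.54000854492188), (19.40000343322754, 12.400001525878906), 36.869895935058594)
[0.49569925 0.17158925 0.292     ]
tri [0.50108069 0.16955488 0.292     ]
plate [0.64120449 0.22718152 0.02      ] [0.64745911 0.22661477 0.02      ]
pivot [0.63497259 0.12357062 0.2       ] [0.62168982 0.12922151 0.2       ]
t [0.50285103 0.19956119 0.292     ]
t [0.48621411 0.13615052 0.292     ]
s [0.49273139 0.13689489 0.292     ]
s [0.50991037 0.20177725 0.292     ]
```

```bash
cat >> h.py <<'E'
from scipy.spatial.transform import Rotation as Rn
def cur():
    s=ctrl.get_obs();q=s['eef_rot'];return s,np.array(s['eef_pos']),Rn.from_quat([q[1],q[2],q[3],q[0]])
def inc(p,R,pos=None,rot=None):
    if pos is None: _,pos,rot=cur()
    d=rot.inv().apply(np.array(p)-pos)*100; w=(rot.inv()*R).as_rotvec()
    return np.round(d,1).tolist(),np.round(w,2).tolist()
def press(grip,yaw): # returns pivot
    x=np.array([np.cos(yaw),np.sin(yaw),0]);return np.array(grip)-(-.160*np.cos(.61)*x+np.array([0,0,.092]))
E
python3 - <<'E'
from h import *
from scipy.optimize import least_squares
def pts(v):
    px,py,yaw=v[:3];x=np.array([np.cos(yaw),np.sin(yaw),0]);y=np.array([-x[1],x[0],0]);P=np.array([px,py,.02]);z=np.array([0,0,1])
    piv=P-.103*y+.18*z; g=piv-.16*np.cos(.61)*x+.092*z
    return dict(plate=P,piv=piv,g=g,gp=g+.033*y,gm=g-.033*y)
obs=[('scene','plate',(334.8,225.1),1),('top','plate',(195.1,174.3),1),('scene','piv',(308.2,185.6),.4),('top','piv',(215.8,169.8),.4),
('scene','gm',(293.7,135.2),2),('scene','gp',(314.7,134),2),('top','gp',(189,202.7),2),('top','gm',(210.2,207.2),2),('scene','g',(304.3,132.1),.5),('top','g',(200.8,207.9),.5)]
pr={c:vision.camera_params(c) for c in('scene','top')}
f=lambda v:np.concatenate([w*(proj(c,pts(v)[k])-o) for c,k,o,w in obs])
r=least_squares(f,[.645,.227,-.27],loss='soft_l1')
print(r.x,{k:v.round(4) for k,v in pts(r.x).items()})
for c,k,o,w in obs: print(c,k,np.round(proj(c,pts(r.x)[k])-o,1))
s,p,R=cur();print(p,R.as_matrix().round(3),s['time_s'])
yaw=r.x[2];g=pts(r.x)['g']
y=np.array([-np.sin(yaw),np.cos(yaw),0]);
for sg in(1,-1):
    Y=sg*y;Z=np.array([0,0,-1.]);T=Rn.from_matrix(np.c_[np.cross(Y,Z),Y,Z])
    print(sg,inc(g+[0,0,.12],T))
E
```

```text
[ 0.65128059  0.22935587 -0.29164142] {'plate': array([0.6513, 0.2294, 0.02  ]), 'piv': array([0.6217, 0.1307, 0.2   ]), 'g': array([0.4961, 0.1684, 0.292 ]), 'gp': array([0.5055, 0.2   , 0.292 ]), 'gm': array([0.4866, 0.1368, 0.292 ])}
scene plate [2.1 1.7]
top plate [-0.7 -1. ]
scene piv [ 0.2 -2.9]
top piv [-0.5  0. ]
scene gm [-1.1 -0.8]
scene gp [-0.8 -0.5]
top gp [-0.1 -1.1]
top gm [-0.2  0.2]
scene g [-1.   1.8]
top g [-1.4 -3.4]
[0.23959352 0.52270236 0.25627206] [[ 0.417 -0.    -0.909]
 [ 0.909 -0.     0.417]
 [-0.    -1.    -0.   ]] 0.5
1 ([-21.5, -15.6, -38.1], [-1.14, -1.31, -1.31])
-1 ([-21.5, -15.6, -38.1], [-1.27, 1.11, 1.11])
```

The tool's y axis is the approach direction and points down now, so I've corrected the frame.

```bash
cat >> h.py <<'E'
YAW=-.2916; G=np.array([.4961,.1684,.292])
def tgt(lev,tilt,off=0.006,yaw=None,g=None):
    """TCP pose: grasp point on bar centre at lever angle lev; tilt>0 = approach dir turned toward +x; off= distance TCP behind bar"""
    yaw=YAW if yaw is None else yaw; g=G if g is None else g
    px=np.array([np.cos(yaw),np.sin(yaw),0]);py=np.array([-px[1],px[0],0]);z=np.array([0,0,1.])
    piv=g+.16*np.cos(.61)*px-.0917*z
    a=.61-lev; b=piv+.16*(-np.cos(a)*px+np.sin(a)*z)
    ap=np.sin(tilt)*px-np.cos(tilt)*z; X=np.cross(ap,py); R=Rn.from_matrix(np.c_[X,ap,py])
    return b-off*ap,R
E
python3 - <<'E'
from h import *
p,R=tgt(0,0,.12);print(p,R.as_matrix().round(2),inc(p,R)); s,p0,R0=cur(); print(inc(p0+[0,0,.15],R0))
E
```

```text
[0.4961     0.1684     0.41195879] [[ 0.96  0.    0.29]
 [-0.29  0.    0.96]
 [ 0.   -1.    0.  ]] ([-21.5, -15.6, -38.1], [0.0, 1.43, -0.0])
([-0.0, -15.0, -0.0], [0.0, 0.0, 0.0])
```

Request:
{"method": "apply_moves", "body": {
  "increments": [
    {"x": 0, "y": -5, "z": 0, "ay": 0.1},
    {"x": -2, "y": -10, "z": -4, "ay": 0.26},
    {"x": -5, "y": -15.6, "z": -8.5, "ay": 0.42},
    {"x": -8, "y": -15.6, "z": -13.5, "ay": 0.58},
    {"x": -11, "y": -15.6, "z": -18.5, "ay": 0.74},
    {"x": -14, "y": -15.6, "z": -23.5, "ay": 0.9},
    {"x": -16.5, "y": -15.6, "z": -28.5, "ay": 1.06},
    {"x": -19, "y": -15.6, "z": -33.5, "ay": 1.22},
    {"x": -21.5, "y": -15.6, "z": -38.1, "ay": 1.38},
    {"x": -21.5, "y": -15.6, "z": -38.1, "ay": 1.43},
    {"x": -21.5, "y": -15.6, "z": -38.1, "ay": 1.43}
  ]
}}

```text
invalid input
```

```bash
python3 - <<'E'
from h import *
s,p,R=cur();print(p,R.as_matrix().round(3),s['time_s'],s['q'].round(2))
W=vision.camera_params('wrist');save('w1',vision.camera('wrist'));np.savez('w1.npz',**{k:np.array(W[k]) for k in('R','t','intrinsics')})
print([(r['xy'],r['p']) for r in pinpoint('wrist','press_a_grip')],proj('wrist',G))
save('s1',vision.camera('scene'))
E
```

```text
[0.23959352 0.52270236 0.25627206] [[ 0.417 -0.    -0.909]
 [ 0.909 -0.     0.417]
 [-0.    -1.    -0.   ]] 0.5 [ 0.93  0.18  1.61 -0.    1.35 -0.21]
[([243.5, 275.4], 0.69)] [-45.57195423 756.39346659]
```

View pics/w1.png

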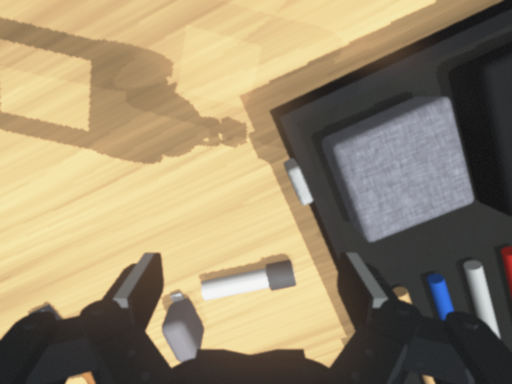

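View pics/s1.png

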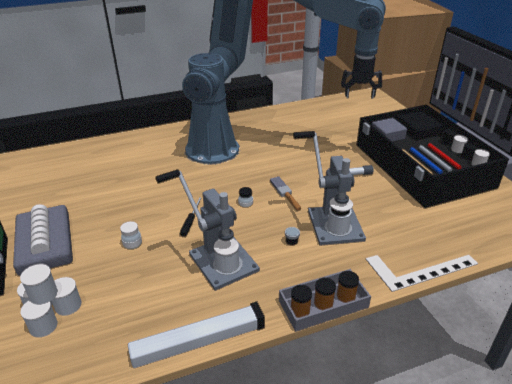

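The move was refused, so the arm hasn't moved and the views haven't changed. I'll resend it with every field filled in.

Request:
{"method": "apply_moves", "body": {
  "increments": [
    {"x": 0, "y": -5, "z": 0, "ax": 0, "ay": 0.1, "az": 0, "grip": 0},
    {"x": -2, "y": -10, "z": -4, "ax": 0, "ay": 0.26, "az": 0, "grip": 0},
    {"x": -5, "y": -15.6, "z": -8.5, "ax": 0, "ay": 0.42, "az": 0, "grip": 0},
    {"x": -8, "y": -15.6, "z": -13.5, "ax": 0, "ay": 0.58, "az": 0, "grip": 0},
    {"x": -11, "y": -15.6, "z": -18.5, "ax": 0, "ay": 0.74, "az": 0, "grip": 0},
    {"x": -14, "y": -15.6, "z": -23.5, "ax": 0, "ay": 0.9, "az": 0, "grip": 0},
    {"x": -16.5, "y": -15.6, "z": -28.5, "ax": 0, "ay": 1.06, "az": 0, "grip": 0},
    {"x": -19, "y": -15.6, "z": -33.5, "ax": 0, "ay": 1.22, "az": 0, "grip": 0},
    {"x": -21.5, "y": -15.6, "z": -38.1, "ax": 0, "ay": 1.38, "az": 0, "grip": 0},
    {"x": -21.5, "y": -15.6, "z": -38.1, "ax": 0, "ay": 1.43, "az": 0, "grip": 0},
    {"x": -21.5, "y": -15.6, "z": -38.1, "ax": 0, "ay": 1.43, "az": 0, "grip": 0}
  ]
}}

```text
time_s: 2.02
eef_pos: [0.4966, 0.1679, 0.4122]
eef_rot: [0.7, -0.7, 0.102, -0.102]
wrist_force: [-0.2, -0.2, 0.1]
opening: 0.999
```

```bash
python3 - <<'E'
from h import *
s,p,R=cur();print(p,R.as_matrix().round(3),s['time_s'],s['q'].round(2))
W=vision.camera_params('wrist');save('w2',vision.camera('wrist'));np.savez('w2.npz',**{k:np.array(W[k]) for k in('R','t','intrinsics')})
print([(r['xy'],r['p']) for r in pinpoint('wrist','press_a_grip')],proj('wrist',G))
for e in tgt(0,0,0)[1].as_matrix()[:,2]*.033,-tgt(0,0,0)[1].as_matrix()[:,2]*.033: print(proj('wrist',G+e))
E
```

```text
[0.49659098 0.16791326 0.41217952] [[ 0.958 -0.     0.286]
 [-0.286  0.     0.958]
 [-0.    -1.     0.   ]] 2.025 [ 0.1  -0.02  1.51  0.    1.65  0.39]
[([248.1, 204.0], 0.62), ([386.9, 277.5], 0.31)] [248.19588221 198.46961979]
[248.32157909 159.38744794]
[248.07995895 234.51293584]
```

View pics/w2.png

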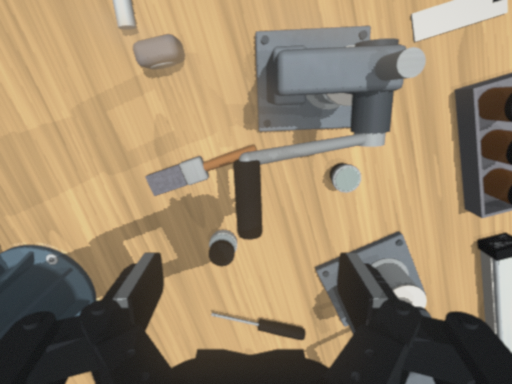

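The wrist view shows the handle at (249,198), within a couple of pixels of the prediction and tilted about 2°. I'll refine the yaw.

```bash
python3 - <<'E'
from h import *
W=dict(np.load('w2.npz'))
img=cv2.imread('pics/w2.png').max(2)
m=np.zeros_like(img);m[164:245,225:275]=img[164:245,225:275]<60
n,l,st,ce=cv2.connectedComponentsWithStats(m);k=1+np.argmax(st[1:,4]);ys,xs=np.where(l==k);print(st[k],ce[k])
rows=np.array([(r,xs[ys==r].mean(),np.ptp(xs[ys==r])+1) for r in range(ys.min()+3,ys.max()-6)])
a=np.polyfit(rows[:,0],rows[:,1],1);print(a,rows[::15])
t,b=158.5,ys.max()+.5
P=[atz('wrist',(np.polyval(a,r),r),.292,W) for r in(170,230)]
d=P[0]-P[1];print('yaw',np.arctan2(-d[0],d[1]))
# column top / base edge
print('bottom end',atz('wrist',(np.polyval(a,b-1),b-1),.286,W), 'top', atz('wrist',(np.polyval(a,t),t),.297,W))
for z in (.0,.012): 
    q=[atz('wrist',u,z,W) for u in((258,131),(353,128.5))];e=q[1]-q[0];print(np.arctan2(e[1],e[0]))
q=[atz('wrist',u,.012,W) for u in((256.5,31),(258,130))];e=q[0]-q[1];print(np.arctan2(-e[0],e[1]),np.linalg.norm(e))
E
python3 -c "
import cv2
i=cv2.imread('pics/w2.png')[0:260,220:440];cv2.imwrite('pics/w2z.png',cv2.resize(i,None,fx=2.3,fy=2.3,interpolation=2))"
```

```text
[237 187   9  49 180] [239.68333333 207.45555556]
[9.95999614e-03 2.37383013e+02] [[190.   238.75   5.  ]
 [205.   239.5    6.  ]
 [220.   240.     3.  ]]
yaw -0.2906027192453385
bottom end [0.47899344 0.13543083 0.286     ] top [0.499568   0.20282645 0.297     ]
-0.2633269708791895
-0.26332697087918927
-0.2655555384873081 0.14896778207040046
```

View pics/w2z.png

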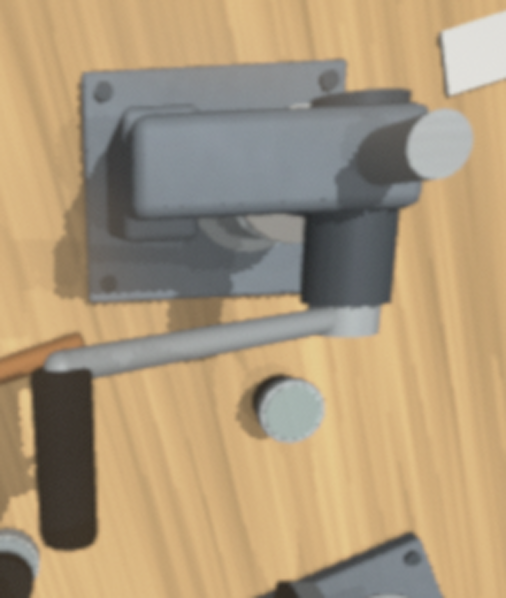

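```bash
python3 - <<'E'
from h import *
W=dict(np.load('w2.npz'))
print(atz('wrist',(248.7,200),.292,W))
print(atz('wrist',(247.2,161.7),.297,W),atz('wrist',(250.4,237),.285,W))
E
sed -i 's/^YAW=.*/YAW=-.264; G=np.array([.497,.167,.292])/' h.py
python3 - <<'E'
from h import *
print('over',inc(*tgt(0,0,.06)),'grasp',inc(*tgt(0,0,.004)))
E
```

```text
[0.49653587 0.16615714 0.292     ]
[0.5050135  0.19855629 0.297     ] [0.48726026 0.12991478 0.285     ]
over ([0.1, 6.0, -0.2], [-0.0, -0.02, 0.0]) grasp ([0.1, 11.6, -0.2], [-0.0, -0.02, 0.0])
```

Request:
{"method": "apply_moves", "body": {
  "increments": [
    {"x": 0.1, "y": 3, "z": -0.2, "ax": 0, "ay": -0.02, "az": 0, "grip": 0},
    {"x": 0.1, "y": 6, "z": -0.2, "ax": 0, "ay": -0.02, "az": 0, "grip": 0},
    {"x": 0.1, "y": 9, "z": -0.2, "ax": 0, "ay": -0.02, "az": 0, "grip": 0},
    {"x": 0.1, "y": 10.5, "z": -0.2, "ax": 0, "ay": -0.02, "az": 0, "grip": 0},
    {"x": 0.1, "y": 11.5, "z": -0.2, "ax": 0, "ay": -0.02, "az": 0, "grip": 0},
    {"x": 0.1, "y": 11.5, "z": -0.2, "ax": 0, "ay": -0.02, "az": 0, "grip": 0}
  ]
}}

```text
time_s: 2.88
eef_pos: [0.4965, 0.1669, 0.2975]
eef_rot: [0.701, -0.701, 0.094, -0.094]
wrist_force: [-0.5, 0.3, 0.8]
opening: 0.999
```

```bash
python3 - <<'E'
from h import *
s,p,R=cur();print(p,s['wrist_force'],s['time_s'])
save('w3',vision.camera('wrist'));print('grasp',inc(*tgt(0,0,.006)))
E
```

```text
[0.49649709 0.16687379 0.29748228] [-0.50428879  0.2982167   0.8453712 ] 2.875
grasp ([0.0, 0.0, 0.0], [-0.0, -0.0, 0.0])
```

View pics/w3.png

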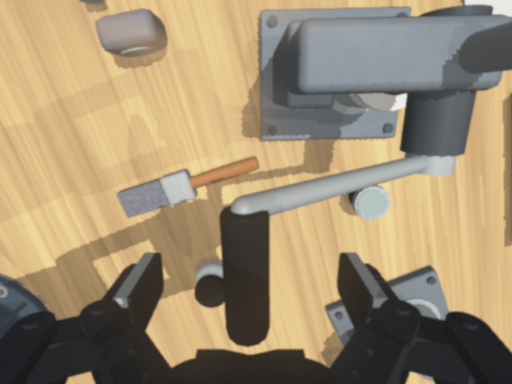

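The bar runs straight between the fingers, at about column 246 between pads at 150 and 350. Closing now.

Request:
{"method": "apply_moves", "body": {
  "increments": [
    {"x": 0, "y": 0, "z": 0, "ax": 0, "ay": 0, "az": 0, "grip": 0.5},
    {"x": 0, "y": 0, "z": 0, "ax": 0, "ay": 0, "az": 0, "grip": 0.7},
    {"x": 0, "y": 0, "z": 0, "ax": 0, "ay": 0, "az": 0, "grip": 1},
    {"x": 0, "y": 0, "z": 0, "ax": 0, "ay": 0, "az": 0, "grip": 1},
    {"x": 0, "y": 0, "z": 0, "ax": 0, "ay": 0, "az": 0, "grip": 1},
    {"x": 0, "y": 0, "z": 0, "ax": 0, "ay": 0, "az": 0, "grip": 1}
  ]
}}

```text
time_s: 3.68
eef_pos: [0.4947, 0.1674, 0.2987]
eef_rot: [0.701, -0.701, 0.095, -0.092]
wrist_force: [-10.3, 0.9, 8.2]
opening: 0.237
```

```bash
python3 - <<'E'
from h import *
s,p,R=cur();print(p,s['wrist_force'],s['torque'],s['opening'],s['time_s'])
save('w4',vision.camera('wrist'))
r=lambda l,t:inc(*tgt(l,t))
# per-call rows from nominal
a,b=tgt(0,0)
for l in np.arange(.04,.52,.04): print(round(l,2),inc(*tgt(l,.7*l),p,R))
E
```

```text
[0.49468427 0.16744872 0.2986507 ] [-10.3030822    0.87944909   8.1943191 ] [0.21719043 1.99238882 0.26976235] 0.23670067210049067 3.675
0.04 ([-0.1, 0.6, 0.0], [0.0, -0.0, -0.03])
0.08 ([-0.5, 1.1, 0.0], [0.0, -0.0, -0.06])
0.12 ([-0.8, 1.7, 0.0], [0.0, -0.0, -0.09])
0.16 ([-1.1, 2.3, 0.0], [0.0, -0.0, -0.12])
0.2 ([-1.4, 2.9, 0.0], [0.0, -0.0, -0.14])
0.24 ([-1.7, 3.5, 0.0], [0.0, -0.0, -0.17])
0.28 ([-1.9, 4.1, 0.0], [0.0, -0.0, -0.2])
0.32 ([-2.1, 4.7, 0.0], [0.0, -0.0, -0.23])
0.36 ([-2.3, 5.3, 0.0], [0.0, -0.0, -0.26])
0.4 ([-2.4, 5.9, 0.0], [0.0, -0.0, -0.28])
0.44 ([-2.6, 6.6, 0.0], [0.0, -0.0, -0.31])
0.48 ([-2.7, 7.2, 0.0], [0.0, -0.0, -0.34])
```

View pics/w4.png

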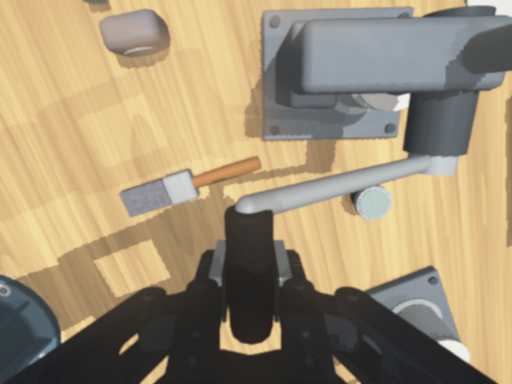

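The bar is gripped at its middle, with an opening of about 20 mm. The bar sits about 2 mm nearer the robot than I assumed, so I'll re-base on the measured pose.

```bash
sed -i 's/^YAW=.*/YAW=-.264; G=np.array([.4946,.1674,.2922])/' h.py
python3 - <<'E'
from h import *
s,p,R=cur()
for l in np.arange(.03,.37,.03): 
    a=inc(*tgt(l,.7*l),p,R); d=R.inv().apply(tgt(l,.7*l)[0]-p)*100; print(round(l,2),d.round(2),a[1])
E
```

```text
0.03 [-0.29  0.45 -0.01] [0.0, -0.0, -0.02]
0.06 [-0.56  0.85 -0.01] [0.0, -0.0, -0.05]
0.09 [-0.81  1.27 -0.01] [0.0, -0.0, -0.07]
0.12 [-1.05  1.69 -0.01] [0.0, -0.0, -0.09]
0.15 [-1.29  2.12 -0.01] [0.0, -0.0, -0.11]
0.18 [-1.5   2.56 -0.01] [0.0, -0.0, -0.13]
0.21 [-1.71  3.   -0.01] [0.0, -0.0, -0.15]
0.24 [-1.9   3.44 -0.01] [0.0, -0.0, -0.17]
0.27 [-2.08  3.9  -0.01] [0.0, -0.0, -0.19]
0.3 [-2.24  4.36 -0.01] [0.0, -0.0, -0.21]
0.33 [-2.39  4.82 -0.01] [0.0, -0.0, -0.23]
0.36 [-2.53  5.28 -0.01] [0.0, -0.0, -0.26]
```

Request:
{"method": "apply_moves", "body": {
  "increments": [
    {"x": -0.3, "y": 0.45, "z": 0, "ax": 0, "ay": 0, "az": -0.02, "grip": 1},
    {"x": -0.55, "y": 0.85, "z": 0, "ax": 0, "ay": 0, "az": -0.05, "grip": 1},
    {"x": -0.8, "y": 1.25, "z": 0, "ax": 0, "ay": 0, "az": -0.07, "grip": 1},
    {"x": -1.05, "y": 1.7, "z": 0, "ax": 0, "ay": 0, "az": -0.09, "grip": 1},
    {"x": -1.3, "y": 2.1, "z": 0, "ax": 0, "ay": 0, "az": -0.11, "grip": 1},
    {"x": -1.5, "y": 2.55, "z": 0, "ax": 0, "ay": 0, "az": -0.13, "grip": 1},
    {"x": -1.7, "y": 3.0, "z": 0, "ax": 0, "ay": 0, "az": -0.15, "grip": 1},
    {"x": -1.9, "y": 3.45, "z": 0, "ax": 0, "ay": 0, "az": -0.17, "grip": 1}
  ]
}}

```text
time_s: 4.72
eef_pos: [0.4765, 0.1721, 0.2655]
eef_rot: [-0.69, 0.707, -0.034, 0.152]
wrist_force: [-5.5, -2.8, 8.6]
opening: 0.236
```

```bash
cat >> h.py <<'E'
def lev():
    s,p,R=cur(); py=np.array([-np.sin(YAW),np.cos(YAW),0]);px=np.array([np.cos(YAW),np.sin(YAW),0])
    ap=R.as_matrix()[:,1]; b=p+.006*ap; piv=G+.16*np.cos(.61)*px-np.array([0,0,.0917]); d=b-piv
    t=np.arctan2(ap@px,-ap[2])
    print('lever est',.61-np.arctan2(d[2],-d@px),'rad',np.hypot(d[2],d@px),'tilt',t,'F',s['wrist_force'].round(1),'T',s['torque'].round(2),'op',s['opening'].round(3),'t',s['time_s'],'q',s['q'].round(2))
    return p,R
def rows(ls,ts):
    p,R=cur()[1:]
    for l,t in zip(ls,ts):
        P,T=tgt(l,t);print(round(l,3),(R.inv().apply(P-p)*100).round(2),inc(P,T,p,R)[1])
E
python3 - <<'E'
from h import *
lev(); l=np.arange(.27,.61,.03); rows(l,.7*l)
E
```

```text
Traceback (most recent call last):
  File "h.py", line 32, in lev
    print('lever est',.61-np.arctan2(d[2],-d@px),'rad',np.hypot(d[2],d@px),'tilt',t,'F',s['wrist_force'].round(1),'T',s['torque'].round(2),'op',s['opening'].round(3),'t',s['time_s'],'q',s['q'].round(2))
                                                                                                                                                ^^^^^^^^^^^^^^^^^^
AttributeError: 'float' object has no attribute 'round'
```

```bash
sed -i "s/s\['opening'\].round(3)/round(s['opening'],3)/" h.py
python3 - <<'E'
from h import *
lev(); l=np.arange(.27,.61,.03); rows(l,.7*l)
E
```

```text
lever est 0.23183805996078244 rad 0.16010721327250543 tilt 0.16949916380150035 F [-5.5 -2.8  8.6] T [-0.69  0.22  0.24] op 0.236 t 4.725 q [ 0.15 -0.07  1.86 -0.07  1.2   0.44]
0.27 [-0.31  0.53  0.01] [0.0, -0.0, -0.02]
0.3 [-0.55  0.96  0.01] [0.0, -0.0, -0.04]
0.33 [-0.78  1.39  0.01] [0.0, -0.0, -0.06]
0.36 [-0.99  1.82  0.01] [0.0, -0.0, -0.08]
0.39 [-1.19  2.26  0.01] [0.0, -0.0, -0.1]
0.42 [-1.38  2.71  0.02] [0.0, -0.0, -0.12]
0.45 [-1.56  3.17  0.02] [0.0, -0.0, -0.15]
0.48 [-1.72  3.62  0.02] [0.0, -0.0, -0.17]
0.51 [-1.87  4.09  0.02] [0.0, -0.0, -0.19]
0.54 [-2.    4.55  0.02] [0.0, -0.0, -0.21]
0.57 [-2.12  5.02  0.02] [0.0, -0.0, -0.23]
0.6 [-2.22  5.5   0.02] [0.0, -0.0, -0.25]
```

The lever follows the arc, with a radius estimate of 0.160 m and low force. Continuing.

Request:
{"method": "apply_moves", "body": {
  "increments": [
    {"x": -0.3, "y": 0.55, "z": 0, "ax": 0, "ay": 0, "az": -0.02, "grip": 1},
    {"x": -0.55, "y": 0.95, "z": 0, "ax": 0, "ay": 0, "az": -0.04, "grip": 1},
    {"x": -0.8, "y": 1.4, "z": 0, "ax": 0, "ay": 0, "az": -0.06, "grip": 1},
    {"x": -1.0, "y": 1.8, "z": 0, "ax": 0, "ay": 0, "az": -0.08, "grip": 1},
    {"x": -1.2, "y": 2.25, "z": 0, "ax": 0, "ay": 0, "az": -0.1, "grip": 1},
    {"x": -1.4, "y": 2.7, "z": 0, "ax": 0, "ay": 0, "az": -0.12, "grip": 1},
    {"x": -1.55, "y": 3.15, "z": 0, "ax": 0, "ay": 0, "az": -0.15, "grip": 1},
    {"x": -1.7, "y": 3.6, "z": 0, "ax": 0, "ay": 0, "az": -0.17, "grip": 1},
    {"x": -1.85, "y": 4.1, "z": 0, "ax": 0, "ay": 0, "az": -0.19, "grip": 1},
    {"x": -2.0, "y": 4.55, "z": 0, "ax": 0, "ay": 0, "az": -0.21, "grip": 1},
    {"x": -2.1, "y": 5.0, "z": 0, "ax": 0, "ay": 0, "az": -0.23, "grip": 1},
    {"x": -2.2, "y": 5.5, "z": 0, "ax": 0, "ay": 0, "az": -0.25, "grip": 1}
  ]
}}

```text
time_s: 6.22
eef_pos: [0.4646, 0.1752, 0.2087]
eef_rot: [-0.665, 0.705, 0.056, 0.238]
wrist_force: [-10.1, -3.5, 11.8]
opening: 0.237
```

```bash
python3 - <<'E'
from h import *
lev(); l=np.arange(.63,.98,.03); rows(l,.7*l); save('s5',vision.camera('scene'))
E
```

```text
lever est 0.5928280185703736 rad 0.15971643529441804 tilt 0.42195752001743875 F [-10.1  -3.5  11.8] T [-0.71  0.5   0.  ] op 0.237 t 6.225 q [ 0.24 -0.13  2.08 -0.27  0.83  0.65]
0.63 [-0.28  0.53  0.03] [0.0, 0.0, -0.02]
0.66 [-0.47  0.98  0.03] [0.0, 0.0, -0.04]
0.69 [-0.65  1.43  0.03] [0.0, 0.0, -0.06]
0.72 [-0.82  1.88  0.03] [0.0, 0.0, -0.08]
0.75 [-0.97  2.34  0.03] [0.0, 0.0, -0.1]
0.78 [-1.11  2.81  0.03] [0.0, 0.0, -0.12]
0.81 [-1.24  3.27  0.03] [0.0, 0.0, -0.15]
0.84 [-1.35  3.75  0.04] [0.0, 0.0, -0.17]
0.87 [-1.45  4.22  0.04] [0.0, 0.0, -0.19]
0.9 [-1.53  4.7   0.04] [0.0, 0.0, -0.21]
0.93 [-1.6   5.18  0.04] [0.0, 0.0, -0.23]
0.96 [-1.65  5.66  0.04] [0.0, 0.0, -0.25]
```

View pics/s5.png

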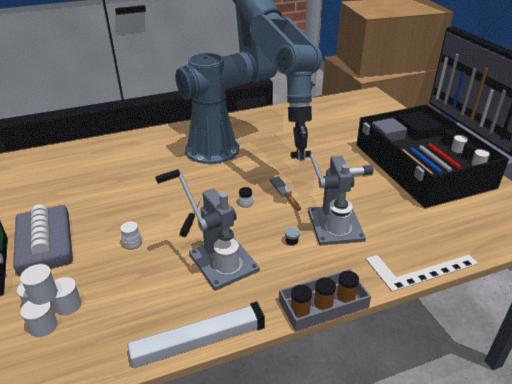

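The gripper holds the handle at (301,155) and nothing else is disturbed. Continuing down.

Request:
{"method": "apply_moves", "body": {
  "increments": [
    {"x": -0.3, "y": 0.55, "z": 0, "ax": 0, "ay": 0, "az": -0.02, "grip": 1},
    {"x": -0.45, "y": 1.0, "z": 0, "ax": 0, "ay": 0, "az": -0.04, "grip": 1},
    {"x": -0.65, "y": 1.45, "z": 0, "ax": 0, "ay": 0, "az": -0.06, "grip": 1},
    {"x": -0.8, "y": 1.9, "z": 0, "ax": 0, "ay": 0, "az": -0.08, "grip": 1},
    {"x": -0.95, "y": 2.35, "z": 0, "ax": 0, "ay": 0, "az": -0.1, "grip": 1},
    {"x": -1.1, "y": 2.8, "z": 0, "ax": 0, "ay": 0, "az": -0.12, "grip": 1},
    {"x": -1.25, "y": 3.3, "z": 0, "ax": 0, "ay": 0, "az": -0.15, "grip": 1},
    {"x": -1.35, "y": 3.75, "z": 0, "ax": 0, "ay": 0, "az": -0.17, "grip": 1},
    {"x": -1.45, "y": 4.2, "z": 0, "ax": 0, "ay": 0, "az": -0.19, "grip": 1},
    {"x": -1.55, "y": 4.7, "z": 0, "ax": 0, "ay": 0, "az": -0.21, "grip": 1},
    {"x": -1.6, "y": 5.2, "z": 0, "ax": 0, "ay": 0, "az": -0.23, "grip": 1},
    {"x": -1.65, "y": 5.65, "z": 0, "ax": 0, "ay": 0, "az": -0.25, "grip": 1}
  ]
}}

```text
time_s: 7.78
eef_pos: [0.4727, 0.1732, 0.1508]
eef_rot: [-0.63, 0.692, 0.145, 0.32]
wrist_force: [-7.0, -2.7, 12.2]
opening: 0.238
```

```bash
python3 - <<'E'
from h import *
lev(); l=np.arange(.96,1.10,.02); rows(l,.7*l)
E
```

```text
lever est 0.9575645013668301 rad 0.15963002881648838 tilt 0.6756463047120229 F [-7.  -2.7 12.2] T [-0.66  0.01 -0.21] op 0.238 t 7.775 q [ 0.32 -0.04  2.24 -0.81  0.49  1.22]
0.96 [-0.05  0.02  0.01] [0.0, 0.0, 0.0]
0.98 [-0.15  0.33  0.01] [0.0, 0.0, -0.01]
1.0 [-0.25  0.64  0.01] [0.0, 0.0, -0.02]
1.02 [-0.35  0.94  0.01] [0.0, 0.0, -0.04]
1.04 [-0.44  1.25  0.01] [0.0, 0.0, -0.05]
1.06 [-0.52  1.57  0.01] [0.0, 0.0, -0.07]
1.08 [-0.6   1.88  0.01] [0.0, 0.0, -0.08]
1.1 [-0.67  2.19  0.01] [0.0, 0.0, -0.09]
```

Joint 4 is nearing its limit, so I'll hold the tilt constant for the last bit.

```bash
python3 - <<'E'
from h import *
l=np.arange(.98,1.08,.02); rows(l,.67+0*l)
E
```

```text
0.98 [-0.14  0.33  0.01] [0.0, 0.0, 0.01]
1.0 [-0.24  0.64  0.01] [0.0, 0.0, 0.01]
1.02 [-0.32  0.94  0.01] [0.0, 0.0, 0.01]
1.04 [-0.4   1.25  0.01] [0.0, 0.0, 0.01]
1.06 [-0.48  1.56  0.01] [0.0, 0.0, 0.01]
1.08 [-0.55  1.88  0.01] [0.0, 0.0, 0.01]
```

Request:
{"method": "apply_moves", "body": {
  "increments": [
    {"x": -0.15, "y": 0.35, "z": 0, "ax": 0, "ay": 0, "az": 0, "grip": 1},
    {"x": -0.25, "y": 0.65, "z": 0, "ax": 0, "ay": 0, "az": 0, "grip": 1},
    {"x": -0.3, "y": 0.95, "z": 0, "ax": 0, "ay": 0, "az": 0, "grip": 1},
    {"x": -0.35, "y": 1.1, "z": 0, "ax": 0, "ay": 0, "az": 0, "grip": 1},
    {"x": -0.35, "y": 1.1, "z": 0, "ax": 0, "ay": 0, "az": 0, "grip": 1}
  ]
}}

```text
time_s: 8.4
eef_pos: [0.4763, 0.1723, 0.1415]
eef_rot: [-0.63, 0.692, 0.146, 0.32]
wrist_force: [-22.1, -0.5, 25.0]
opening: 0.237
```

```bash
python3 - <<'E'
from h import *
lev(); im=vision.camera('scene'); save('s6z',cv2.resize(im[120:260,260:400],None,fx=4,fy=4,interpolation=2))
E
```

```text
lever est 1.0205573404847041 rad 0.15953979563180415 tilt 0.6778278500993292 F [-22.1  -0.5  25. ] T [-0.86  0.38 -0.42] op 0.237 t 8.4 q [ 0.31 -0.01  2.24 -0.85  0.47  1.26]
```

View pics/s6z.png

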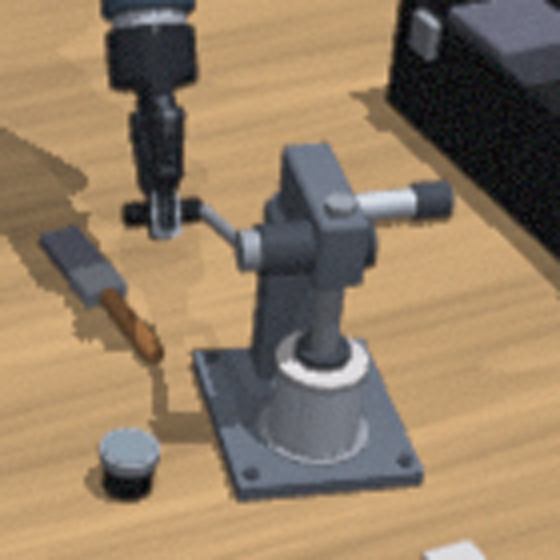

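The estimate is about 1.02 rad and the force rose sharply from about 14 to 33 N, so the lever is at its stop. The lid looks flat on the rim at (322,360) in the zoom. Now I ease the handle back up.

```bash
python3 - <<'E'
from h import *
l=np.arange(.99,.7,-.025); rows(l,.7*np.minimum(l,.96))
E
```

```text
0.99 [ 0.09 -0.48  0.  ] [0.0, 0.0, 0.01]
0.965 [ 0.22 -0.86  0.  ] [0.0, 0.0, 0.01]
0.94 [ 0.36 -1.24  0.  ] [0.0, 0.0, 0.02]
0.915 [ 0.51 -1.61  0.  ] [0.0, 0.0, 0.04]
0.89 [ 0.67 -1.98 -0.  ] [0.0, 0.0, 0.05]
0.865 [ 0.84 -2.35 -0.  ] [0.0, 0.0, 0.07]
0.84 [ 1.02 -2.71 -0.  ] [0.0, 0.0, 0.09]
0.815 [ 1.21 -3.07 -0.  ] [0.0, 0.0, 0.11]
0.79 [ 1.4  -3.42 -0.  ] [0.0, 0.0, 0.12]
0.765 [ 1.61 -3.77 -0.  ] [0.0, 0.0, 0.14]
0.74 [ 1.82 -4.11 -0.  ] [0.0, 0.0, 0.16]
0.715 [ 2.05 -4.45 -0.  ] [0.0, 0.0, 0.18]
```

Request:
{"method": "apply_moves", "body": {
  "increments": [
    {"x": 0.1, "y": -0.4, "z": 0, "ax": 0, "ay": 0, "az": 0.01, "grip": 1},
    {"x": 0.2, "y": -0.8, "z": 0, "ax": 0, "ay": 0, "az": 0.01, "grip": 1},
    {"x": 0.35, "y": -1.2, "z": 0, "ax": 0, "ay": 0, "az": 0.02, "grip": 1},
    {"x": 0.5, "y": -1.6, "z": 0, "ax": 0, "ay": 0, "az": 0.04, "grip": 1},
    {"x": 0.65, "y": -1.95, "z": 0, "ax": 0, "ay": 0, "az": 0.05, "grip": 1},
    {"x": 0.85, "y": -2.35, "z": 0, "ax": 0, "ay": 0, "az": 0.07, "grip": 1},
    {"x": 1.0, "y": -2.7, "z": 0, "ax": 0, "ay": 0, "az": 0.09, "grip": 1},
    {"x": 1.2, "y": -3.05, "z": 0, "ax": 0, "ay": 0, "az": 0.11, "grip": 1},
    {"x": 1.4, "y": -3.4, "z": 0, "ax": 0, "ay": 0, "az": 0.12, "grip": 1},
    {"x": 1.6, "y": -3.75, "z": 0, "ax": 0, "ay": 0, "az": 0.14, "grip": 1},
    {"x": 1.8, "y": -4.1, "z": 0, "ax": 0, "ay": 0, "az": 0.16, "grip": 1},
    {"x": 2.05, "y": -4.45, "z": 0, "ax": 0, "ay": 0, "az": 0.18, "grip": 1}
  ]
}}

```text
time_s: 9.95
eef_pos: [0.4653, 0.1752, 0.1898]
eef_rot: [-0.656, 0.703, 0.084, 0.262]
wrist_force: [3.5, -5.6, 2.5]
opening: 0.237
```

```bash
python3 - <<'E'
from h import *
lev(); l=np.arange(.69,.40,-.025); rows(l,.7*l); im=vision.camera('scene'); save('s7z',cv2.resize(im[120:260,260:400],None,fx=4,fy=4,interpolation=2))
E
```

```text
lever est 0.7102242897208519 rad 0.15937148817504904 tilt 0.49878856215908907 F [ 3.5 -5.6  2.5] T [-0.63  0.2  -0.02] op 0.237 t 9.95 q [ 0.27 -0.12  2.14 -0.38  0.72  0.76]
0.69 [ 0.08 -0.32  0.01] [0.0, 0.0, 0.02]
0.665 [ 0.26 -0.68  0.01] [0.0, 0.0, 0.03]
0.64 [ 0.44 -1.04  0.01] [0.0, 0.0, 0.05]
0.615 [ 0.64 -1.4   0.01] [0.0, 0.0, 0.07]
0.59 [ 0.84 -1.75  0.  ] [0.0, 0.0, 0.09]
0.565 [ 1.06 -2.09  0.  ] [0.0, 0.0, 0.1]
0.54 [ 1.28 -2.43  0.  ] [0.0, 0.0, 0.12]
0.515 [ 1.51 -2.76  0.  ] [0.0, 0.0, 0.14]
0.49 [ 1.75 -3.09  0.  ] [0.0, 0.0, 0.16]
0.465 [ 1.99 -3.41  0.  ] [0.0, 0.0, 0.17]
0.44 [ 2.25 -3.72 -0.  ] [0.0, 0.0, 0.19]
0.415 [ 2.51 -4.03 -0.  ] [0.0, 0.0, 0.21]
```

View pics/s7z.png

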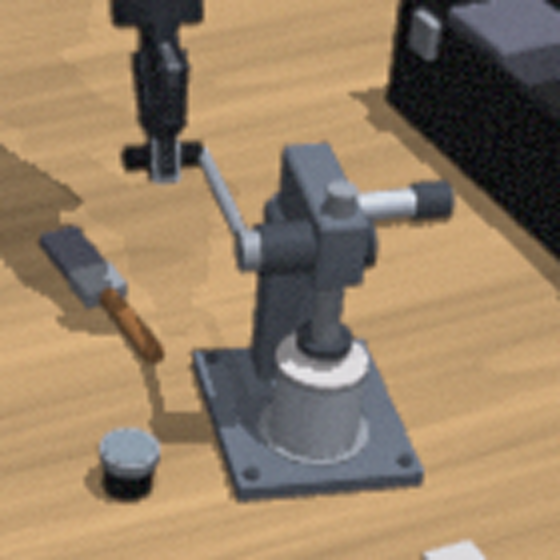

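The ram is rising at (325,340), the lid stays flat on the rim, and the handle is still held. Continuing up.

Request:
{"method": "apply_moves", "body": {
  "increments": [
    {"x": 0.1, "y": -0.3, "z": 0, "ax": 0, "ay": 0, "az": 0.02, "grip": 1},
    {"x": 0.25, "y": -0.7, "z": 0, "ax": 0, "ay": 0, "az": 0.03, "grip": 1},
    {"x": 0.45, "y": -1.05, "z": 0, "ax": 0, "ay": 0, "az": 0.05, "grip": 1},
    {"x": 0.65, "y": -1.4, "z": 0, "ax": 0, "ay": 0, "az": 0.07, "grip": 1},
    {"x": 0.85, "y": -1.75, "z": 0, "ax": 0, "ay": 0, "az": 0.09, "grip": 1},
    {"x": 1.05, "y": -2.1, "z": 0, "ax": 0, "ay": 0, "az": 0.1, "grip": 1},
    {"x": 1.3, "y": -2.45, "z": 0, "ax": 0, "ay": 0, "az": 0.12, "grip": 1},
    {"x": 1.5, "y": -2.75, "z": 0, "ax": 0, "ay": 0, "az": 0.14, "grip": 1},
    {"x": 1.75, "y": -3.1, "z": 0, "ax": 0, "ay": 0, "az": 0.16, "grip": 1},
    {"x": 2.0, "y": -3.4, "z": 0, "ax": 0, "ay": 0, "az": 0.17, "grip": 1},
    {"x": 2.25, "y": -3.7, "z": 0, "ax": 0, "ay": 0, "az": 0.19, "grip": 1},
    {"x": 2.5, "y": -4.05, "z": 0, "ax": 0, "ay": 0, "az": 0.21, "grip": 1}
  ]
}}

```text
time_s: 11.5
eef_pos: [0.4686, 0.1743, 0.238]
eef_rot: [-0.68, 0.708, 0.009, 0.192]
wrist_force: [9.0, -5.6, -1.4]
opening: 0.23
```

```bash
python3 - <<'E'
from h import *
lev(); l=np.arange(.39,.10,-.025); rows(l,.7*l)
E
```

```text
lever est 0.40946029770906456 rad 0.15954530231881933 tilt 0.2883982821892076 F [ 9.  -5.6 -1.4] T [-0.6  -0.47  0.12] op 0.23 t 11.5 q [ 0.19 -0.11  1.97 -0.15  1.03  0.52]
0.39 [ 0.12 -0.29  0.01] [0.0, 0.0, 0.02]
0.365 [ 0.33 -0.64  0.01] [0.0, 0.0, 0.03]
0.34 [ 0.55 -0.98  0.01] [0.0, 0.0, 0.05]
0.315 [ 0.77 -1.32  0.  ] [0.0, 0.0, 0.07]
0.29 [ 1.01 -1.65  0.  ] [0.0, 0.0, 0.09]
0.265 [ 1.25 -1.97  0.  ] [0.0, 0.0, 0.1]
0.24 [ 1.5  -2.29  0.  ] [0.0, 0.0, 0.12]
0.215 [ 1.76 -2.6   0.  ] [0.0, 0.0, 0.14]
0.19 [ 2.03 -2.91 -0.  ] [0.0, 0.0, 0.16]
0.165 [ 2.3  -3.21 -0.  ] [0.0, 0.0, 0.17]
0.14 [ 2.58 -3.5  -0.  ] [0.0, 0.0, 0.19]
0.115 [ 2.87 -3.78 -0.  ] [0.0, 0.0, 0.21]
```

Request:
{"method": "apply_moves", "body": {
  "increments": [
    {"x": 0.1, "y": -0.3, "z": 0, "ax": 0, "ay": 0, "az": 0.02, "grip": 1},
    {"x": 0.35, "y": -0.65, "z": 0, "ax": 0, "ay": 0, "az": 0.03, "grip": 1},
    {"x": 0.55, "y": -1.0, "z": 0, "ax": 0, "ay": 0, "az": 0.05, "grip": 1},
    {"x": 0.75, "y": -1.3, "z": 0, "ax": 0, "ay": 0, "az": 0.07, "grip": 1},
    {"x": 1.0, "y": -1.65, "z": 0, "ax": 0, "ay": 0, "az": 0.09, "grip": 1},
    {"x": 1.25, "y": -1.95, "z": 0, "ax": 0, "ay": 0, "az": 0.1, "grip": 1},
    {"x": 1.5, "y": -2.3, "z": 0, "ax": 0, "ay": 0, "az": 0.12, "grip": 1},
    {"x": 1.75, "y": -2.6, "z": 0, "ax": 0, "ay": 0, "az": 0.14, "grip": 1},
    {"x": 2.05, "y": -2.9, "z": 0, "ax": 0, "ay": 0, "az": 0.16, "grip": 1},
    {"x": 2.3, "y": -3.2, "z": 0, "ax": 0, "ay": 0, "az": 0.17, "grip": 1},
    {"x": 2.6, "y": -3.5, "z": 0, "ax": 0, "ay": 0, "az": 0.19, "grip": 1}
  ]
}}

```text
time_s: 12.88
eef_pos: [0.483, 0.1707, 0.2785]
eef_rot: [-0.695, 0.705, -0.058, 0.126]
wrist_force: [5.4, -2.6, -1.9]
opening: 0.234
```

```bash
python3 - <<'E'
from h import *
lev(); l=np.arange(.12,-.03,-.02); rows(l,.7*l); save('w8',vision.camera('wrist'))
E
```

```text
lever est 0.14216832987373396 rad 0.15977440141504268 tilt 0.09696927604367457 F [ 5.4 -2.6 -1.9] T [-0.28 -0.25  0.21] op 0.234 t 12.875 q [ 0.13 -0.03  1.79 -0.04  1.29  0.4 ]
0.12 [ 0.18 -0.31 -0.01] [0.0, 0.0, 0.01]
0.1 [ 0.37 -0.57 -0.01] [0.0, 0.0, 0.03]
0.08 [ 0.56 -0.83 -0.02] [0.0, 0.0, 0.04]
0.06 [ 0.76 -1.09 -0.02] [0.0, 0.0, 0.05]
0.04 [ 0.97 -1.34 -0.02] [0.0, 0.0, 0.07]
0.02 [ 1.17 -1.59 -0.02] [0.0, 0.0, 0.08]
-0.0 [ 1.39 -1.84 -0.02] [0.0, 0.0, 0.1]
-0.02 [ 1.61 -2.08 -0.02] [0.0, 0.0, 0.11]
```

View pics/w8.png

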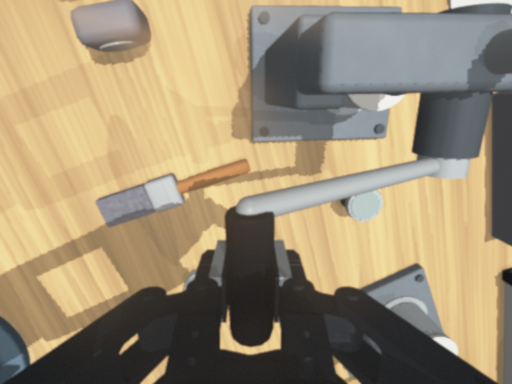

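The bar at (250,275) is still gripped at its middle. Now the last bit up to rest.

Request:
{"method": "apply_moves", "body": {
  "increments": [
    {"x": 0.2, "y": -0.3, "z": 0, "ax": 0, "ay": 0, "az": 0.01, "grip": 1},
    {"x": 0.35, "y": -0.55, "z": 0, "ax": 0, "ay": 0, "az": 0.03, "grip": 1},
    {"x": 0.55, "y": -0.85, "z": 0, "ax": 0, "ay": 0, "az": 0.04, "grip": 1},
    {"x": 0.75, "y": -1.1, "z": 0, "ax": 0, "ay": 0, "az": 0.05, "grip": 1},
    {"x": 0.95, "y": -1.35, "z": 0, "ax": 0, "ay": 0, "az": 0.07, "grip": 1},
    {"x": 1.15, "y": -1.6, "z": 0, "ax": 0, "ay": 0, "az": 0.08, "grip": 1},
    {"x": 1.4, "y": -1.85, "z": 0, "ax": 0, "ay": 0, "az": 0.1, "grip": 1},
    {"x": 1.4, "y": -1.85, "z": 0, "ax": 0, "ay": 0, "az": 0.1, "grip": 1}
  ]
}}

```text
time_s: 13.92
eef_pos: [0.4947, 0.1677, 0.298]
eef_rot: [-0.701, 0.701, -0.095, 0.09]
wrist_force: [2.9, -0.4, -6.3]
opening: 0.237
```

```bash
python3 - <<'E'
from h import *
lev(); l=np.arange(.0,-.05,-.02); rows(l,.7*l)
E
```

```text
lever est 0.001081231724632814 rad 0.1599187769017899 tilt -0.006177455484392986 F [ 2.9 -0.4 -6.3] T [ 0.07 -0.15  0.22] op 0.237 t 13.925 q [0.1  0.03 1.68 0.   1.43 0.36]
0.0 [-0.   -0.02 -0.03] [0.0, 0.0, -0.01]
-0.02 [ 0.19 -0.28 -0.03] [0.0, 0.0, 0.01]
-0.04 [ 0.39 -0.54 -0.03] [0.0, 0.0, 0.02]
```

The lever is back at 0.00 rad. A 6 N reaction downward confirms it is against the upper stop, so I release gradually.

Request:
{"method": "apply_moves", "body": {
  "increments": [
    {"x": 0, "y": 0, "z": 0, "ax": 0, "ay": 0, "az": 0, "grip": 0.7},
    {"x": 0, "y": 0, "z": 0, "ax": 0, "ay": 0, "az": 0, "grip": 0.5},
    {"x": 0, "y": 0, "z": 0, "ax": 0, "ay": 0, "az": 0, "grip": 0.2},
    {"x": 0, "y": 0, "z": 0, "ax": 0, "ay": 0, "az": 0, "grip": 0},
    {"x": 0, "y": 0, "z": 0, "ax": 0, "ay": 0, "az": 0, "grip": 0},
    {"x": 0, "y": 0, "z": 0, "ax": 0, "ay": 0, "az": 0, "grip": 0}
  ]
}}

```text
time_s: 14.68
eef_pos: [0.4947, 0.1677, 0.298]
eef_rot: [-0.701, 0.701, -0.094, 0.09]
wrist_force: [-0.5, -0.3, 0.5]
opening: 1.001
```

Request:
{"method": "apply_moves", "body": {
  "increments": [
    {"x": 0, "y": -2, "z": 0, "ax": 0, "ay": 0, "az": 0, "grip": 0},
    {"x": 0, "y": -4, "z": 0, "ax": 0, "ay": 0, "az": 0, "grip": 0},
    {"x": 0, "y": -7, "z": 0, "ax": 0, "ay": 0, "az": 0, "grip": 0},
    {"x": 0, "y": -10, "z": 0, "ax": 0, "ay": 0, "az": 0, "grip": 0},
    {"x": 0, "y": -13, "z": 0, "ax": 0, "ay": 0, "az": 0, "grip": 0},
    {"x": 0, "y": -13, "z": 0, "ax": 0, "ay": 0, "az": 0, "grip": 0}
  ]
}}

```text
time_s: 15.42
eef_pos: [0.4964, 0.1678, 0.4307]
eef_rot: [0.701, -0.701, 0.093, -0.092]
wrist_force: [-0.7, 0.4, 0.3]
opening: 0.993
```

```bash
python3 - <<'E'
from h import *
s,p,R=cur();print(p,s['wrist_force'],s['opening'],s['time_s'])
im=vision.camera('scene');save('s9',im);a=cv2.resize(im[110:250,255:395],None,fx=3,fy=3,interpolation=2)
w=vision.camera('wrist');save('f9',np.hstack([a,cv2.resize(w,None,fx=.7,fy=.7)[:,:358]][:1]));save('w9',w)
E
```

```text
[0.49639724 0.16778105 0.43072596] [-0.74655473  0.38122029  0.28969429] 0.9932665171835093 15.425
```

View pics/f9.png

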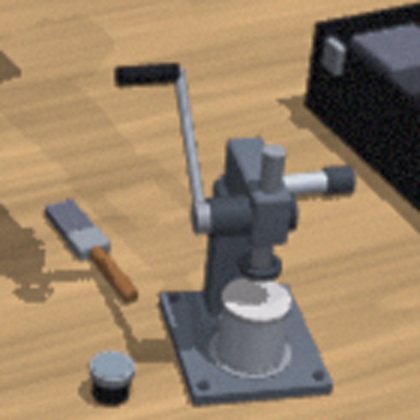

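View pics/w9.png

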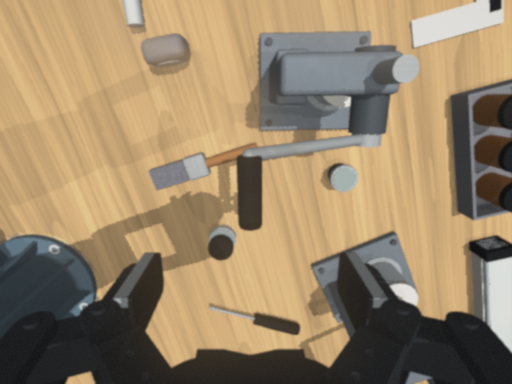

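View pics/s9.png

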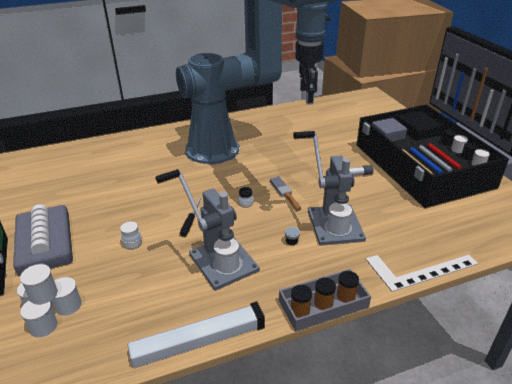

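The lid is flat on the rim with no gap, the handle is back up in its original place at (304,134), and everything else is unmoved. One numeric check of the lid height, then I hand in.

```bash
python3 - <<'E'
from h import *
px=np.array([np.cos(YAW),np.sin(YAW),0]);py=np.array([-px[1],px[0],0])
P=G+.131*px+.103*py;P[2]=0
for z in(.094,.098,.116): print(z,proj('scene',P+[0,0,z]).round(1))
im=cv2.imread('pics/s9.png');m=im.min(2);u=np.zeros_like(m);u[195:226,320:360]=m[195:226,320:360]>140
ys,xs=np.where(u>0);print('white',xs.min(),xs.max(),ys.min(),ys.max())
b=np.zeros_like(m);a0=cv2.imread('pics/scene0.png');d=cv2.absdiff(im,a0).max(2)>40;n,l,st,c=cv2.connectedComponentsWithStats(d.astype(np.uint8))
print([(s[:4].tolist()) for s in st[1:] if s[4]>25 and s[1]>120])
E
```

```text
0.094 [339.5 207.9]
0.098 [339.7 206.9]
0.116 [340.2 202.4]
white 330 351 204 225
[[175, 126, 12, 12], [248, 129, 67, 23], [317, 136, 34, 17], [166, 141, 11, 12], [211, 149, 24, 12], [211, 158, 62, 53], [330, 198, 23, 20]]
```

```bash
python3 -c "
from h import *
print(ticket.hand_in())"
```

```text
the job is handed in; nothing more can be done
None
```

I closed the tin under press A, the left one, and handed the job in at about 15.5 s of the 43 s allowed. I gripped the handle at its middle and pulled it down to its stop. Then I eased it up over about 5.5 s with the grip held, opened the fingers and lifted clear.

**Last checks:**
- **Stop reached:** at the bottom the lever estimate was 1.02 rad, and the force rose from about 14 N to 33 N.
- **Lid home:** afterwards the lid looked flat on the rim with no gap. Its centre was about row 210 in the picture, where a closed lid would be at 208 and the proud one at about 202.
- **Handle at rest:** before I let go, the lever estimate was 0.00 rad. In the last picture the handle was back where it started.
- **Nothing else moved:** comparing scene pictures from before and after, besides the lid, I put the changes I listed (all below row 120) down to the arm and its shadow. The wrist read under 1 N after release.

**Mishaps:** one move call was refused for missing fields, but the arm did not move. The bar was also about 2 mm nearer the robot than I had measured, which gave a 13 N side load on closing. I corrected for that before pulling.

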